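# Send the full vial rack in and turn its tag

### The arm

A 6-joint arm with a two-finger parallel gripper is mounted at the origin on the work surface. World frame = base frame: x ahead of the robot, y to its left, z up, the work surface at z = 0. Lengths are in mm, angles in rad, forces in N, time in s.
With the tool pointing down it reaches from about 275 to 750 mm from the base axis. Payload 10.2 kg.
Tool frame: the origin (TCP) lies between the finger pads; the fingertips stand 25 mm ahead of it and the grasp point (between the pads) lies 6 mm ahead of it (robot.tcp_to_tips is the z of the fingertips in the tool frame, in mm); z points along the fingers, y is the line along which they close (so a half turn about z gives the same grasp; the last joint's range is limited). The gripper opens to 85 mm and grips with 20 to 120 N. Pads are 22 mm wide; open, the fingers measure 114 mm over their backs; the gripper's body (76 mm by 85 mm) begins 54 mm behind the grasp point. The pads swing forward as they close: fully open they stand 13 mm farther back than shut.
Start: joints at [1.03, 0.313, 1.498, -0, 1.331, -0.223], TCP at [164.064, 498.713, 256.294] pointing down, gripper open.
Joint ranges: [-2.94, 2.94], [-0.97, 2.17], [0.19, 2.56], [-1.23, 4.37], [0.02, 3.11], [-2.88, 2.88]. Speed limits (rad/s): [2.39, 2.39, 3.01, 3.14, 3.14, 3.14].

### API

Orientations are given as a 3x3 rotation matrix whose columns are the frame's x, y, z axes.
In Python, from cell import robot, read_camera gives the robot as it stands.
- The arm moves only by the tool send_rows, never from a script. Its argument "rows" is a list that holds one entry, the list of rows, each a list of 7 numbers: the shift along the world's x, y, z in mm, then the turn, a rotation vector about the world's x, y, z in degrees, then the closure in counts, from 0 (fully open) to 255 (shut). A call has 1 to 10 rows; each row is the pose to reach, as a shift and turn from the pose commanded when the call began; what a row does not reach only later rows make up. A row lasts 1/12 s, in which the tool goes at most 41.7 mm and 7.16 degrees, less where a joint would pass 70% of its speed; a pose out of reach is approached as far as the arm can. A call with a gripper value outside its range is refused whole. The fingers move at their own pace and stop on an object; "newtons" is the grip in N (left out, the last holds). Time passes only in rows, so rows that repeat a pose let the fingers close. It gives the time, the measured TCP pose, the force, the opening and the grip force at its end, in the units of the state.
- robot.sense(): the state, without advancing time (a new reading comes with each control period).
- read_camera(name): name is "scene" or "side" or "wrist"; returns a dict with "pixels" (480x640x3 uint8, red, green, blue), "vfov" (degrees; the focal length in pixels is half the picture's height over the tangent of half this angle, whatever the lens; pixels are square), "cx", "cy" (the principal point, pixels), "extrinsics" (4x4, takes a point from world to camera coordinates). Camera axes: x right, y up, looking along -z (the intrinsics and any distortion apply to the point x, -y, -z); pixel columns grow to the right and rows downward; lengths in mm; the calibration is good to about 2 mm. A picture is of the moment at which its call begins. There is no depth.
- robot.hand_in(): hands the job in; it is judged then, once.
The state is a dict: "clock": time; "joint_positions": joint angles; "dq": joint speeds; "joint_efforts": joint torques, N m; "tcp_pos": TCP position; "ee_rot": TCP orientation; "force": force on the tool from outside, world axes, zero at the start; "torque": the same for the moment, N m; "grip_width": opening from 0.0 (shut) to 1.0 (fully open); "grip_force": force on a finger pad.
Only numpy, scipy, OpenCV 4.12 (cv2) and the standard library are available. Lean on these libraries where they do the work, as an engineer would, in place of code of your own. Each camera call takes 0.05 s, during which the arm holds its last target. There are 200 camera calls.

### The job

Three vial racks wait in the lanes of the sampler's loading bay, and the one with a vial in every cell is ready to run. With fingertips only, turn the hinged tag on its head right over so that it lies flat on the head block showing its other face, and push that rack along its lane until it is fully home against the stop at the rear. Do not grip, lift or press hard on the rack or its tag, and leave the other two racks, their tags and the things standing around as they are.

Things in the scene. Friction and masses are not known exactly. Their poses are not given: they have to be found in the camera images.
- bay: Loading bay, fixed, 320 mm wide (y). Origin on the bench; x runs along the lanes away from the operator, z up. Deck 12 mm thick, x -125 to +130 mm. Three lanes centred at y -100, 0, +100 mm, each 64 mm clear between guide rails 14 mm above the deck that begin at x = -105. Rubber stops at the rear: face at x = +130 mm; behind them a housing up to 125 mm high.
- full_rack: The full rack: loose, 205 x 60 mm, 0.8 kg, a grey head block towards the operator, then 2 x 5 cells each with a capped vial (top 68 mm above the rack's underside). Origin: centre of its underside, on the deck; axes as the bay's. It slides with dry friction along its lane, starts 25 to 40 mm short of home, and is home when its origin is at x = +27.5 mm in the bay's frame (rear end on the stop).
- full_head (a point): Centre of the flat vertical front face of the full rack's head block, 36 mm above the rack's underside (48 mm above the bench), 102.5 mm in front (-x) of its origin. The block is 60 mm wide, 62 mm deep behind this face, and its top is 72 mm above the underside.
- full_tag (a joint): Angle of the full rack's tag, a white plate 44 mm wide, 4 mm thick, hinged along y at the head's front upper edge. 0: sticks out level towards the operator, showing a ring; grows as the free edge rises and goes over away from the operator; 3.14: flat on the head, showing a disc and a bar. Starts at 0 to 0.3. The hinge is stiff: it stays where left; about 0.5 N at the free edge moves it.
- full_tag_hinge (a point): Middle of the hinge pin of the full rack's tag, in the plate's mid-thickness: in the rack's frame x = -97, y = 0, z = 76 mm (88 mm above the bench).
- full_tag_edge (a point): Middle of the free edge of the full rack's tag, 55 mm from the pin, in mid-thickness. At angle q it lies 55 cos q mm in front (-x of the rack) of the pin and 55 sin q mm above it. While the tag sticks out, only the deck and the bench are below it.
- part_rack: A rack like the full one, holding only five vials, in another lane; to be left alone. Origin at the centre of its underside.
- part_tag_edge (a point): A flip tag like the full rack's, on the rack that is part filled; this point is the middle of its free edge, 55 mm from the hinge pin.
- empty_rack: A rack like the full one, without vials, in another lane; to be left alone. Origin at the centre of its underside.
- empty_tag_edge (a point): A flip tag like the full rack's, on the rack that is empty; this point is the middle of its free edge, 55 mm from the hinge pin.
- stray_vial: A single capped vial standing on the bench right of the bay, 23 mm across, 61 mm high; origin at the centre of its underside.
- reagent: Amber bottle standing on the bench right of the bay, 64 mm across, 130 mm high; origin at the centre of its underside.
- tip_box: Blue box of pipette tips on the bench left of the bay, 85 x 120 mm, 61 mm high; origin at the centre of its underside.
Mind the look-alikes: they are no part of the job. What is meant by the tip_box is not turquoise, and is the smaller of those in its own colour.

How it is judged:
By the outcome, as a careful person would: the job done as asked, in the order asked, and still so for the second after the job is handed in, with the robot touching nothing.
It also fails if it takes over 48 s, if anything falls off the work surface, if the arm or the gripper's body presses on something with over 40 N, if the wrist force passes 120 N, or if a joint passes its speed limit or range.

## Working session

There is one attempt and no reset: what is moved stays moved. The work goes in short steps, Python scripts to look and compute and a tool call to move; the robot and the scene stay as the last step left them, time stands still between calls to the robot, and variables do not carry over. Pictures are saved under pics/ and viewed, at most 10 in all, crops included, and the job is handed in when it is done.

Besides the shell and the picture viewer there is one more tool, called after "Request:" as name(argument=value, ...), one argument or row to a line, values as JSON. send_rows: Moves the arm, as the interface text tells. Its arguments: {"type":"object","properties":{"rows":{"type":"array","items":{"type":"array","items":{"type":"array","items":{"type":"number"}}}},"newtons":{"type":"number"}},"required":["rows"]}

```bash
ls; mkdir -p pics; python3 - <<'E'
from cell import robot, read_camera
import cv2, numpy as np, pickle
for n in ("scene","side"):
    c=read_camera(n); cv2.imwrite(f"pics/{n}0.png",c["pixels"][:,:,::-1]); pickle.dump(c,open(f"{n}0.pkl","wb"))
    print({k:v for k,v in c.items() if k!="pixels"})
s=robot.sense(); print(s["clock"],s["tcp_pos"],s["ee_rot"],s["force"],robot.tcp_to_tips)
E
```

```text
pics
{'vfov': 52.623959824275325, 'cx': 316.60730019063635, 'cy': 239.61278656522853, 'extrinsics': array([[-5.44926788e-01,  8.38161364e-01,  2.32448494e-02,
         2.66895641e+02],
       [-4.59088356e-01, -3.21442743e-01,  8.28198312e-01,
         2.04894241e+02],
       [ 7.01635716e-01,  4.40636006e-01,  5.59952884e-01,
        -1.50697539e+03],
       [ 0.00000000e+00,  0.00000000e+00,  0.00000000e+00,
         1.00000000e+00]])}
{'vfov': 57.064321051368196, 'cx': 316.78708994073753, 'cy': 239.43550658323034, 'extrinsics': array([[ 9.24382111e-01, -3.80985682e-01, -1.91734930e-02,
        -5.16241553e+02],
       [ 2.71432488e-01,  6.21594147e-01,  7.34809581e-01,
        -2.80604371e+02],
       [-2.68033798e-01, -6.84449141e-01,  6.78002402e-01,
        -6.66444861e+02],
       [ 0.00000000e+00,  0.00000000e+00,  0.00000000e+00,
         1.00000000e+00]])}
0.1 [163.9734927  498.54219648 255.81439736] [[-9.49920450e-01  3.12491341e-01 -5.48081727e-04]
 [ 3.12491740e-01  9.49920009e-01 -9.43248939e-04]
 [ 2.25876673e-04 -1.06728247e-03 -9.99999405e-01]] [-0.34379818  0.90908038  0.42963289] 25.0
```

View pics/scene0.png

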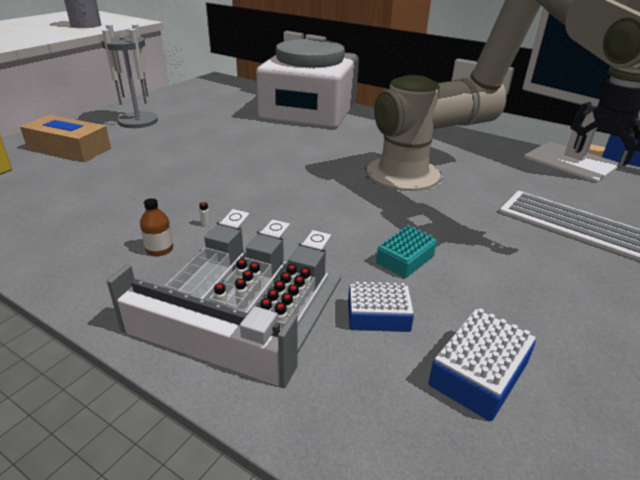

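View pics/side0.png

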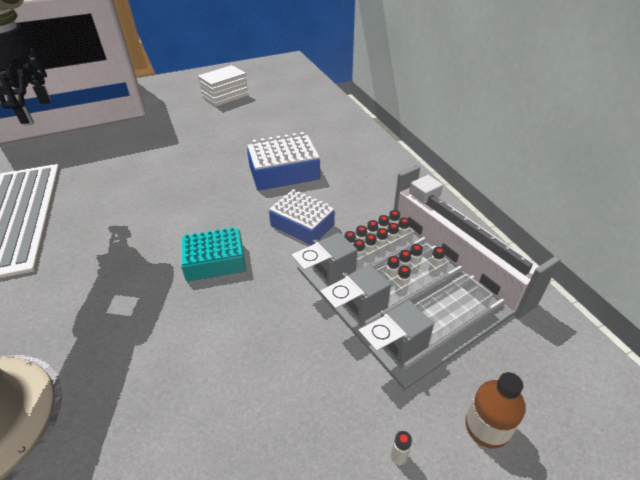

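The full rack is in the left (+y) lane: red caps at about (285,285) in scene and (380,230) in side. Its tag is at scene (317,239) and side (312,256). I'll crop both views to get accurate corners.

```bash
python3 - <<'E'
import cv2
a=cv2.imread("pics/scene0.png")[215:385,100:350]; b=cv2.imread("pics/side0.png")[160:390,280:560]
cv2.imwrite("pics/sc.png",cv2.resize(a,None,fx=3.2,fy=3.2,interpolation=cv2.INTER_CUBIC))
cv2.imwrite("pics/sd.png",cv2.resize(b,None,fx=2.6,fy=2.6,interpolation=cv2.INTER_CUBIC))
E
```

```text
(no output)
```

View pics/sc.png

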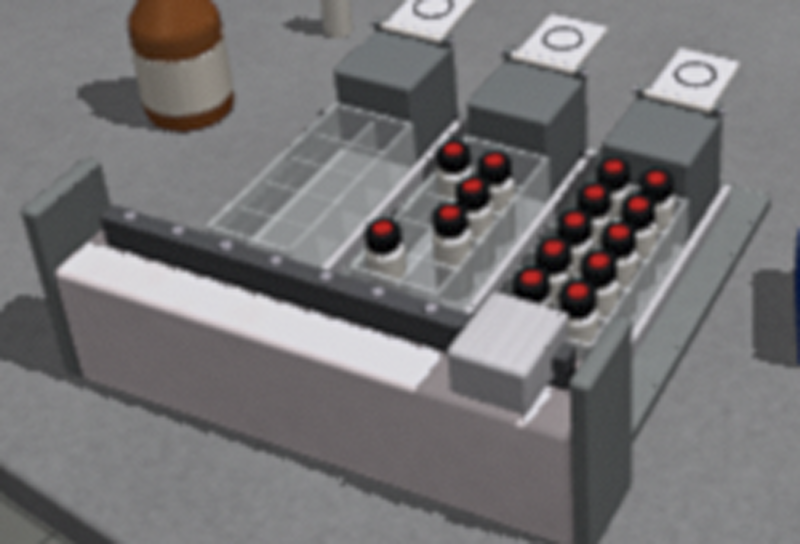

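View pics/sd.png

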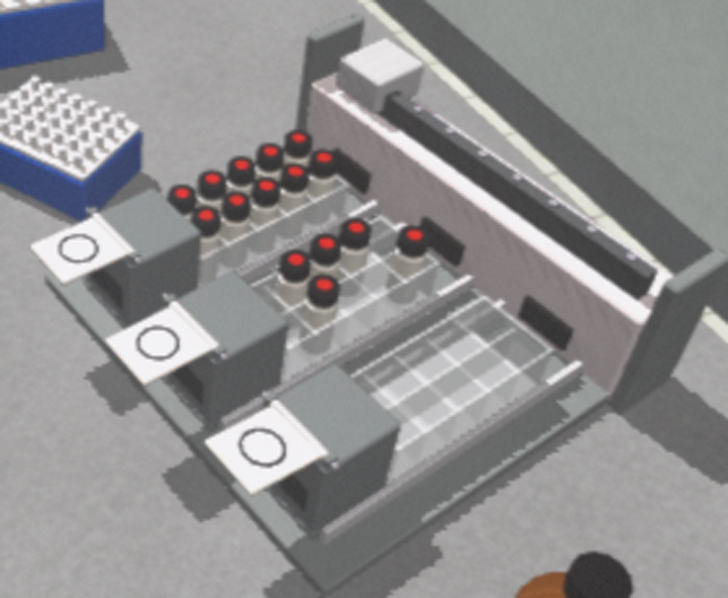

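```bash
cat > h.py <<'E'
import numpy as np
def project(c,P):
    P=np.atleast_2d(P); E=c["extrinsics"]; q=P@E[:3,:3].T+E[:3,3]
    f=240/np.tan(np.radians(c["vfov"]/2))
    return np.c_[c["cx"]+f*q[:,0]/-q[:,2], c["cy"]-f*q[:,1]/-q[:,2]]
def head(l,fr,s,dx): return (dx-102.5+(0 if fr else 62), 100*l+30*s, 84)
def tag(l,s,dx,q): return (dx-97-55*np.cos(q)-2*np.sin(q)*-1, 100*l+22*s, 88+55*np.sin(q)+2*np.cos(q))
def world(p,B):
    c,s=np.cos(p[2]),np.sin(p[2]); B=np.atleast_2d(B)
    return np.c_[p[0]+c*B[:,0]-s*B[:,1], p[1]+s*B[:,0]+c*B[:,1], B[:,2]]
E
python3 - <<'E'
import pickle,numpy as np
from scipy.optimize import least_squares
from h import *
S,D=[pickle.load(open(n+"0.pkl","rb")) for n in("scene","side")]
# (cam, lane, kind, side, u,v)
O=[(0,1,'f',1,721,112),(0,1,'f',-1,640,97),(0,1,'r',1,690,165),(0,1,'r',-1,603,143),(0,1,'t',1,740,64),(0,1,'t',-1,680,47),
(0,0,'f',1,586,78),(0,0,'f',-1,505,62),(0,0,'r',1,550,137),(0,0,'r',-1,468,105),(0,0,'t',1,607,27),(0,0,'t',-1,550,14),
(0,-1,'f',-1,375,27),(0,-1,'f',1,453,45),(0,-1,'r',1,412,95),(0,-1,'r',-1,336,72),(0,9,'c',1,770,197),
(1,1,'r',1,150,188),(1,1,'r',-1,200,233),(1,1,'f',-1,138,262),(1,1,'t',1,32,247),(1,1,'t',-1,76,282),
(1,0,'r',1,236,272),(1,0,'r',-1,288,320),(1,0,'f',-1,222,360),(1,0,'t',1,107,342),(1,0,'t',-1,153,381),
(1,-1,'r',1,336,363),(1,-1,'r',-1,398,430),(1,-1,'f',-1,328,470),(1,-1,'t',1,205,440),(1,-1,'t',-1,255,492),
(1,9,'c',1,46,278),(1,9,'c',-1,326,578)]
def res(p):
    r=[]
    for c,l,k,s,u,v in O:
        B=(-125,160*s,12) if k=='c' else head(l,k=='f',s,p[4+l]) if k in'fr' else tag(l,s,p[4+l],p[7+l])
        m=(100+u/3.2,215+v/3.2) if c==0 else (280+u/2.6,160+v/2.6)
        r+=list(project((S,D)[c],world(p,B))[0]-m)
    return np.array(r)
best=min((least_squares(res,[500,-50,y,0,0,0,.15,.15,.15,0][:3]+[-5,-5,-5,.15,.15,.15],loss='soft_l1',args=()) if 0 else
  least_squares(lambda z:res(np.r_[z[:3],z[3:]]),[600,0,y,-5,-5,-5,.15,.15,.15],loss='soft_l1') for y in(-.6,0,.6)) if 0 else
  [least_squares(lambda z:res(np.r_[z[:3],z[3:6],z[6:]][[0,1,2,3,4,5,6,7,8]] if 0 else np.r_[z[:3],z[3:]]),[600,0,y,-5,-5,-5,.15,.15,.15],loss='soft_l1') for y in(-.6,0,.6)],key=lambda r:r.cost)
print(best.cost,np.round(best.x,3)); print(np.round(res(best.x).reshape(-1,2),1).tolist())
E
```

```text
37.77217234277607 [ 7.18245e+02 -1.97100e+01  2.13000e-01 -1.11110e+01 -9.60100e+00
 -4.61300e+00 -3.13200e+01  1.00000e-02 -3.14150e+01]
[[1.1, 0.1], [-0.2, -1.6], [0.2, 0.2], [-0.4, 0.1], [-0.4, -0.3], [-0.7, 0.7], [0.4, -0.9], [0.5, -1.9], [-0.7, -3.8], [-1.2, -0.3], [-0.5, 0.4], [-0.6, 0.4], [1.3, -0.7], [0.8, -0.7], [-0.3, -1.7], [-1.3, -0.7], [0.4, -0.8], [1.2, -1.9], [1.5, -1.7], [-1.9, 1.2], [-0.3, -0.7], [-3.8, 0.3], [-0.5, -3.0], [2.2, -0.9], [-0.8, 0.2], [0.5, -1.8], [-1.4, 0.3], [-0.5, -2.2], [2.4, -3.7], [-0.1, 0.4], [0.2, -0.2], [0.0, 0.3], [-0.3, -2.2], [3.1, 2.5]]
```

```bash
cat >> h.py <<'E'
from scipy.spatial.transform import Rotation as Rn
def Rt(yaw,a): # tool y across lane, pointing along lane, a deg below horizontal
    return (Rn.from_euler('z',yaw)*Rn.from_euler('y',-(90-a),degrees=True)).as_matrix()@np.diag([-1.,1,-1])
def ray(c,u,v,z):
    f=240/np.tan(np.radians(c["vfov"]/2)); E=c["extrinsics"]; R=E[:3,:3]
    d=R.T@np.array([(u-c["cx"])/f,-(v-c["cy"])/f,-1]); o=-R.T@E[:3,3]
    return o+d*(z-o[2])/d[2]
E
python3 - <<'E'
from h import *; from cell import robot
import pickle
print([n for n in dir(robot) if n[0]!='_'])
s=robot.sense()
for a in(35,45): print(a,np.round(Rn.from_matrix(Rt(.213,a)@np.array(s["ee_rot"]).T).as_rotvec(degrees=True),1))
S,D=[pickle.load(open(n+"0.pkl","rb")) for n in("scene","side")]
for u,v in((182,240),(240,232),(186,278),(245,270)): print("turq",ray(D,u,v,60 if v<250 else 0).round())
for u,v in((270,210),(304,240)): print("blue",ray(D,u,v,61 if v<230 else 0).round())
E
```

```text
['Unreachable', 'hand_in', 'sense', 'tcp_to_tips']
35 [ -2.9 -55.6  28. ]
45 [ -2.3 -45.5  28.8]
turq [362. 221.  60.]
turq [474. 198.  60.]
turq [349. 175.   0.]
turq [463. 150.   0.]
blue [551. 239.  61.]
blue [605. 185.   0.]
```

Request:
send_rows(
  rows=[
    [[236,-484,0,-2.3,-45.5,28.8,255],[236,-484,0,-2.3,-45.5,28.8,255],[236,-484,0,-2.3,-45.5,28.8,255],[236,-484,0,-2.3,-45.5,28.8,255],[236,-484,0,-2.3,-45.5,28.8,255],[236,-484,0,-2.3,-45.5,28.8,255],[236,-484,0,-2.3,-45.5,28.8,255],[236,-484,0,-2.3,-45.5,28.8,255],[236,-484,0,-2.3,-45.5,28.8,255],[236,-484,0,-2.3,-45.5,28.8,255]],
  ],
)

```text
clock: 0.93
tcp_pos: [310.2, 197.9, 253.1]
ee_rot: [[-0.713, -0.209, 0.67], [-0.144, 0.978, 0.152], [-0.687, 0.012, -0.727]]
force: [-0.5, 0.1, 0.3]
grip_width: -0.001
grip_force: 0.0
```

Request:
send_rows(
  rows=[
    [[90,-183,-5,0,0,0,255],[90,-183,-5,0,0,0,255],[90,-183,-5,0,0,0,255],[90,-183,-5,0,0,0,255],[90,-183,-5,0,0,0,255],[90,-183,-5,0,0,0,255],[90,-183,-5,0,0,0,255],[90,-183,-5,0,0,0,255]],
  ],
)

```text
clock: 1.6
tcp_pos: [400.3, 14.8, 248.5]
ee_rot: [[-0.712, -0.21, 0.67], [-0.144, 0.978, 0.153], [-0.687, 0.012, -0.726]]
force: [0.8, 1.6, 0.0]
grip_width: 0.006
grip_force: 0.0
```

```bash
python3 - <<'E'
from h import *; from cell import robot,read_camera
import cv2,pickle
s=robot.sense(); print(s["clock"],s["tcp_pos"],np.round(s["ee_rot"],3).tolist(),np.round(s["joint_positions"],2),s["force"])
c=read_camera("wrist"); pickle.dump(c,open("w0.pkl","wb")); cv2.imwrite("pics/w0.png",c["pixels"][:,:,::-1]); print(c["vfov"],c["extrinsics"].round(3).tolist())
E
```

```text
1.6 [400.27442729  14.84698014 248.46209283] [[-0.712, -0.21, 0.67], [-0.144, 0.978, 0.153], [-0.687, 0.012, -0.726]] [-0.57 -0.29  2.3   0.83  0.73 -2.88] [0.8258581  1.58096204 0.01566095]
71.31502526184816 [[-0.21, 0.978, 0.011, 67.147], [-0.495, -0.096, -0.863, 378.829], [-0.843, -0.187, 0.504, 81.972], [0.0, 0.0, 0.0, 1.0]]
```

View pics/w0.png

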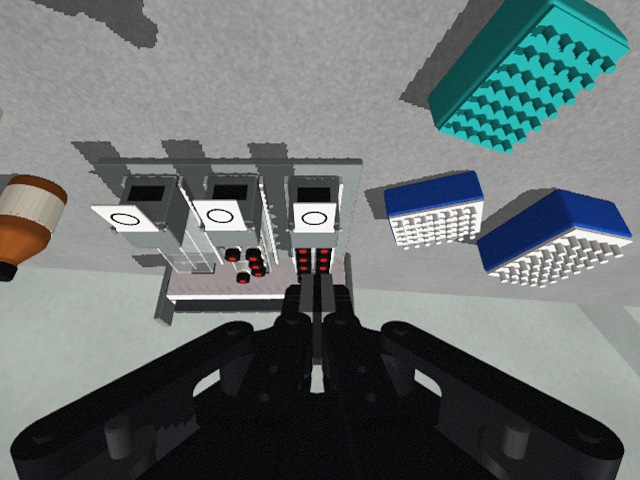

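The wrist view is upside down. Full tag corners are at about (293,204), (336,204), (295,232) and (336,231). Joint 6 is at its limit, so I'll turn the hand half a turn about its own axis.

Request:
send_rows(
  rows=[
    [[0,0,0,40.2,9.2,-43.6,255],[0,0,0,40.2,9.2,-43.6,255],[0,0,0,40.2,9.2,-43.6,255],[0,0,0,40.2,9.2,-43.6,255],[0,0,0,40.2,9.2,-43.6,255],[0,0,0,40.2,9.2,-43.6,255],[0,0,0,40.2,9.2,-43.6,255],[0,0,0,40.2,9.2,-43.6,255],[0,0,0,40.2,9.2,-43.6,255]],
  ],
)

```text
clock: 2.4
tcp_pos: [400.1, 16.2, 248.0]
ee_rot: [[-0.536, 0.516, 0.668], [0.779, 0.608, 0.155], [-0.326, 0.603, -0.728]]
force: [-0.6, -0.1, 1.5]
grip_width: 0.003
grip_force: 0.0
```

Request:
send_rows(
  rows=[
    [[0,0,0,40.2,9.2,-43.6,255],[0,0,0,40.2,9.2,-43.6,255],[0,0,0,40.2,9.2,-43.6,255],[0,0,0,40.2,9.2,-43.6,255],[0,0,0,40.2,9.2,-43.6,255],[0,0,0,40.2,9.2,-43.6,255],[0,0,0,40.2,9.2,-43.6,255],[0,0,0,40.2,9.2,-43.6,255],[0,0,0,40.2,9.2,-43.6,255]],
  ],
)

```text
clock: 3.15
tcp_pos: [400.1, 16.2, 248.0]
ee_rot: [[0.179, 0.721, 0.67], [0.916, -0.371, 0.155], [0.36, 0.585, -0.726]]
force: [-0.0, -0.2, 0.4]
grip_width: 0.003
grip_force: 0.0
```

Request:
send_rows(
  rows=[
    [[0,0,0,40.2,9.2,-43.6,255],[0,0,0,40.2,9.2,-43.6,255],[0,0,0,40.2,9.2,-43.6,255],[0,0,0,40.2,9.2,-43.6,255],[0,0,0,40.2,9.2,-43.6,255],[0,0,0,40.2,9.2,-43.6,255],[0,0,0,40.2,9.2,-43.6,255],[0,0,0,40.2,9.2,-43.6,255],[0,0,0,40.2,9.2,-43.6,255]],
  ],
)

```text
clock: 3.9
tcp_pos: [400.1, 16.2, 248.0]
ee_rot: [[0.713, 0.205, 0.671], [0.136, -0.979, 0.154], [0.688, -0.019, -0.725]]
force: [0.2, -1.0, -0.3]
grip_width: -0.0
grip_force: 0.0
```

```bash
python3 - <<'E'
from h import *; from cell import robot,read_camera
import cv2,pickle
s=robot.sense(); print(s["clock"],s["tcp_pos"],np.round(s["ee_rot"],3).tolist(),np.round(s["joint_positions"],2),s["force"])
c=read_camera("wrist"); pickle.dump(c,open("w1.pkl","wb")); im=c["pixels"][:,:,::-1]
p=[718.245,-19.71,.213]; dx=-4.613
for w in (c,pickle.load(open("w0.pkl","rb"))):
  for q in(.0,.1): print(q,[project(w,world(p,tag(1,k,dx,q)))[0].round(1).tolist() for k in(1,-1)])
  print([project(w,world(p,head(1,f,k,dx)))[0].round(1).tolist() for f in(1,0) for k in (1,-1)])
E=c["extrinsics"]; u,v=project(c,world(p,tag(1,0,dx,.1)))[0].astype(int); u0,v0=max(u-120,0),max(v-90,0)
print(u0,v0); cv2.imwrite("pics/w1.png",cv2.resize(im[v0:v0+180,u0:u0+240],None,fx=3.3,fy=3.3,interpolation=cv2.INTER_CUBIC))
E
```

```text
3.9 [400.08902305  16.21363026 247.99167573] [[0.713, 0.205, 0.671], [0.136, -0.979, 0.154], [0.688, -0.019, -0.725]] [-0.57 -0.29  2.31  0.83  0.73  0.27] [ 0.20857897 -1.03638588 -0.28448643]
0.0 [[298.7, 208.6], [342.0, 207.9]]
0.1 [[298.4, 205.3], [342.2, 204.7]]
[[292.6, 172.9], [347.1, 172.0], [294.0, 130.5], [344.6, 129.6]]
0.0 [[336.3, 203.6], [293.0, 204.1]]
0.1 [[336.5, 208.4], [292.9, 208.8]]
[[340.9, 224.0], [288.9, 224.5], [338.0, 248.6], [292.3, 249.1]]
200 115
```

View pics/w1.png

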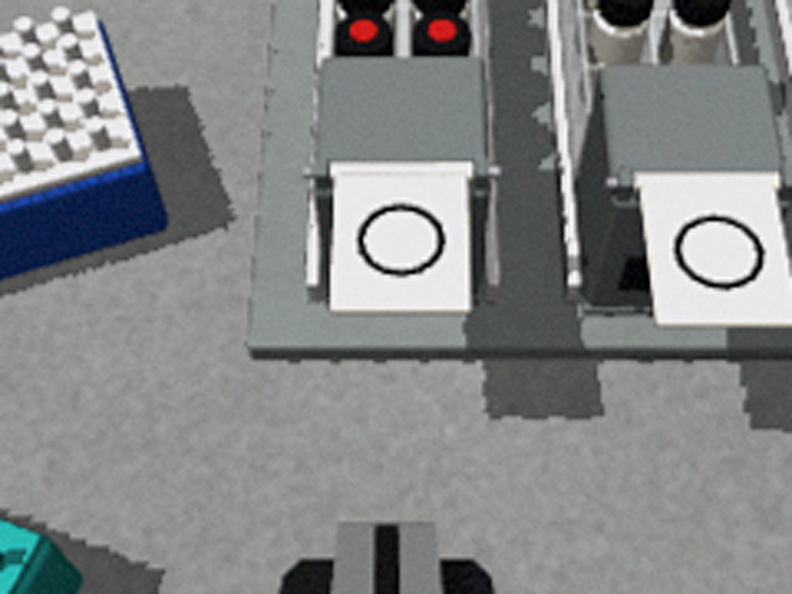

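```bash
cat > plan.py <<'E'
from h import *; from cell import robot
p=[718.245,-19.71,.213]; H=np.array([-101.6,88.]); a=np.radians(46.5)
dz=np.array([np.cos(a),-np.sin(a)]); up=np.array([np.sin(a),np.cos(a)])
def W(T): t=np.asarray(T)-25*dz-11*up; return world(p,(t[0],99,t[1]))[0]
def path(q,r,s=18):
    q=np.radians(q); u=np.array([-np.cos(q),np.sin(q)]); n=np.array([-np.sin(q),-np.cos(q)])
    if q<a: return H+55*u+2*n+s*dz
    T=H+r*u+2*n
    return T if q<np.pi-a else H+(r-22*np.sin(q-np.pi/2-0+0) if 0 else r)*u+2*n  # replaced below
E
python3 - <<'E'
from plan import *
w=[("pre",W((-190,64))),("under",W((-146,64)))]
for q in range(0,136,9): w.append((q,W(path(q,37))))
d=-22*up # upper->lower corner
for q,r in((144,26),(153,28),(162,30),(171,32),(180,34)):
    c=np.radians(q); L=H+r*np.array([-np.cos(c),np.sin(c)])+2*np.array([-np.sin(c),-np.cos(c)]); w.append((q,W(L-d)))
s=np.array(robot.sense()["tcp_pos"])
for k,x in w: print(k,x.round(1),(x-s).round(0)); 
E
```

```text
pre [487.   31.6  74.6] [  87.   15. -173.]
under [530.   40.9  74.6] [ 130.   25. -173.]
0 [531.7  41.2  83.5] [ 132.   25. -164.]
9 [532.1  41.3  92.1] [ 132.   25. -156.]
18 [533.8  41.7 100.6] [ 134.   25. -147.]
27 [536.7  42.3 108.7] [ 137.   26. -139.]
36 [540.9  43.2 116.2] [ 141.   27. -132.]
45 [546.1  44.3 123. ] [ 146.   28. -125.]
54 [550.6  45.3 127.3] [ 150.   29. -121.]
63 [555.2  46.3 130.6] [ 155.   30. -117.]
72 [560.4  47.4 133.1] [ 160.   31. -115.]
81 [565.8  48.6 134.8] [ 166.   32. -113.]
90 [571.4  49.8 135.6] [ 171.   34. -112.]
99 [577.1  51.1 135.4] [ 177.   35. -113.]
108 [582.7  52.3 134.4] [ 183.   36. -114.]
117 [588.1  53.4 132.4] [ 188.   37. -116.]
126 [593.1  54.5 129.7] [ 193.   38. -118.]
135 [597.6  55.5 126.1] [ 197.   39. -122.]
144 [608.4  57.8 130.6] [ 208.   42. -117.]
153 [612.5  58.7 128.2] [ 212.   42. -120.]
162 [616.3  59.5 124.9] [ 216.   43. -123.]
171 [619.6  60.2 120.7] [ 219.   44. -127.]
180 [622.2  60.8 115.7] [ 222.   45. -132.]
```

Request:
send_rows(
  rows=[
    [[87,15,-173,0,0,0,255],[87,15,-173,0,0,0,255],[87,15,-173,0,0,0,255],[87,15,-173,0,0,0,255],[87,15,-173,0,0,0,255],[87,15,-173,0,0,0,255],[87,15,-173,0,0,0,255],[87,15,-173,0,0,0,255]],
  ],
)

```text
clock: 4.62
tcp_pos: [486.8, 31.6, 72.8]
ee_rot: [[0.714, 0.21, 0.668], [0.143, -0.978, 0.155], [0.685, -0.015, -0.728]]
force: [-0.5, 0.4, 0.4]
grip_width: 0.002
grip_force: 0.0
```

```bash
python3 - <<'E'
from cell import robot
s=robot.sense(); print(s["clock"],s["tcp_pos"],s["ee_rot"],s["joint_positions"],s["force"])
E
```

```text
4.6167 [486.82727465  31.55447959  72.79705361] [[ 0.71393939  0.21034095  0.66786768]
 [ 0.14295797 -0.97750972  0.15504119]
 [ 0.68545866 -0.01521301 -0.7279526 ]] [-0.3691871   0.37384468  2.28010622  1.96358689  0.43056677 -0.86533066] [-0.51043314  0.43383518  0.42906289]
```

Request:
send_rows(
  rows=[
    [[22,5,0,0,0,0,255],[43,9,0,0,0,0,255],[44,10,5,0,0,0,255],[45,10,10,0,0,0,255],[45,10,14,0,0,0,255],[45,10,18,0,0,0,255],[46,10,22,0,0,0,255],[47,10,26,0,0,0,255],[50,11,35,0,0,0,255],[54,12,42,0,0,0,255]],
  ],
)

```text
clock: 5.45
tcp_pos: [541.0, 42.9, 118.5]
ee_rot: [[0.711, 0.209, 0.672], [0.143, -0.978, 0.153], [0.689, -0.012, -0.725]]
force: [0.4, -0.8, -0.2]
grip_width: 0.003
grip_force: 0.2
```

```bash
python3 - <<'E'
from h import *; from cell import robot,read_camera
import cv2
print(np.round(robot.sense()["joint_positions"],2))
a=read_camera("scene")["pixels"][205:305,240:365,::-1]; b=read_camera("side")["pixels"][200:300,260:385,::-1]
cv2.imwrite("pics/f1.png",cv2.resize(np.hstack([a,b]),None,fx=3.2,fy=3.2,interpolation=cv2.INTER_CUBIC))
E
```

```text
[-0.29  0.33  2.11  1.57  0.34 -0.36]
```

View pics/f1.png

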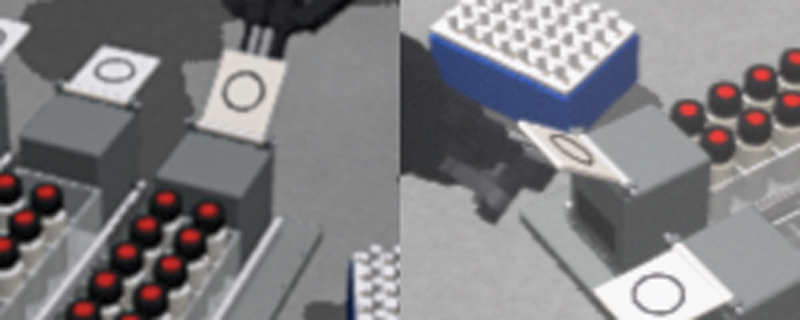

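The tag is raised to about 40°, with the fingertips under it at side crop (510,190). I'll carry it on over.

Request:
send_rows(
  rows=[
    [[5,1,5,0,0,0,255],[10,2,9,0,0,0,255],[14,3,12,0,0,0,255],[20,4,14,0,0,0,255],[25,5,16,0,0,0,255],[31,7,17,0,0,0,255],[36,8,17,0,0,0,255],[42,9,16,0,0,0,255],[47,10,14,0,0,0,255],[52,11,11,0,0,0,255]],
  ],
)

```text
clock: 6.38
tcp_pos: [593.7, 54.1, 128.1]
ee_rot: [[0.711, 0.209, 0.671], [0.143, -0.978, 0.154], [0.689, -0.014, -0.725]]
force: [0.3, -0.1, 0.4]
grip_width: -0.001
grip_force: 0.3
```

Request:
send_rows(
  rows=[
    [[5,1,-1,0,0,0,255],[10,2,1,0,0,0,255],[15,3,2,0,0,0,255],[19,4,0,0,0,0,255],[21,5,-2,0,0,0,255],[23,5,-4,0,0,0,255],[25,6,-6,0,0,0,255],[26,6,-8,0,0,0,255],[26,6,-8,0,0,0,255]],
  ],
)

```text
clock: 7.13
tcp_pos: [619.2, 60.1, 119.6]
ee_rot: [[0.712, 0.209, 0.671], [0.142, -0.978, 0.154], [0.688, -0.014, -0.726]]
force: [-0.5, 0.3, 0.2]
grip_width: -0.001
grip_force: 0.0
```

Request:
send_rows(
  rows=[
    [[1,0,-1,0,0,0,255],[2,0,-2,0,0,0,255],[2,0,-3,0,0,0,255],[2,0,-3,0,0,0,255]],
  ],
)

```text
clock: 7.47
tcp_pos: [621.2, 60.1, 117.1]
ee_rot: [[0.711, 0.209, 0.671], [0.142, -0.978, 0.154], [0.688, -0.014, -0.725]]
force: [0.5, 0.7, 0.4]
grip_width: 0.003
grip_force: 0.1
```

```bash
python3 - <<'E'
from h import *; from cell import robot,read_camera
import cv2
print(np.round(robot.sense()["joint_positions"],2))
a=read_camera("scene")["pixels"][205:305,240:365,::-1]; b=read_camera("side")["pixels"][200:300,260:385,::-1]
cv2.imwrite("pics/f2.png",cv2.resize(np.hstack([a,b]),None,fx=3.2,fy=3.2,interpolation=cv2.INTER_CUBIC))
E
```

```text
[-0.2   0.47  1.89  1.33  0.3  -0.04]
```

View pics/f2.png

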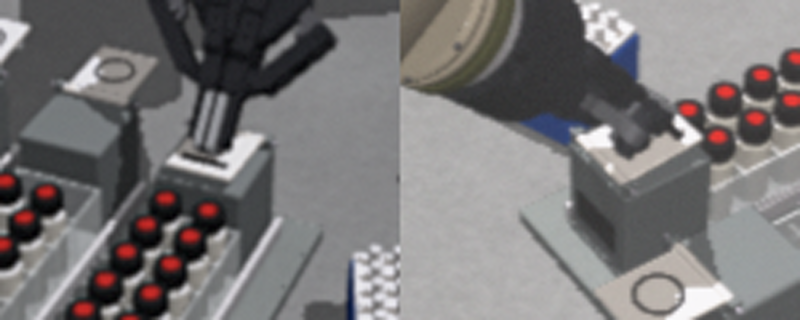

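The tag is over, showing its bar, and close to flat. Next I'll ease down in small steps and watch the force.

Request:
send_rows(
  rows=[
    [[0,0,-1,0,0,0,255],[0,0,-1,0,0,0,255],[0,0,-1,0,0,0,255]],
  ],
)

```text
clock: 7.82
tcp_pos: [621.2, 60.1, 116.2]
ee_rot: [[0.711, 0.209, 0.671], [0.142, -0.978, 0.154], [0.688, -0.014, -0.725]]
force: [-0.7, 0.1, 0.1]
grip_width: 0.0
grip_force: 0.0
```

Request:
send_rows(
  rows=[
    [[0,0,-1,0,0,0,255],[0,0,-1,0,0,0,255],[0,0,-1,0,0,0,255]],
  ],
)

```text
clock: 8.07
tcp_pos: [621.2, 60.1, 115.1]
ee_rot: [[0.711, 0.209, 0.671], [0.142, -0.978, 0.154], [0.688, -0.014, -0.725]]
force: [0.0, -0.0, -0.0]
grip_width: -0.002
grip_force: 0.0
```

Request:
send_rows(
  rows=[
    [[0,0,-1,0,0,0,255],[0,0,-1,0,0,0,255],[0,0,-1,0,0,0,255]],
  ],
)

```text
clock: 8.32
tcp_pos: [621.2, 60.1, 114.1]
ee_rot: [[0.711, 0.209, 0.671], [0.142, -0.978, 0.154], [0.688, -0.014, -0.725]]
force: [-0.3, 0.1, 0.3]
grip_width: 0.0
grip_force: 0.0
```

Request:
send_rows(
  rows=[
    [[0,0,-0.7,0,0,0,255],[0,0,-0.7,0,0,0,255],[0,0,-0.7,0,0,0,255]],
  ],
)

```text
clock: 8.57
tcp_pos: [621.3, 60.1, 113.6]
ee_rot: [[0.711, 0.209, 0.671], [0.142, -0.978, 0.154], [0.689, -0.014, -0.725]]
force: [-0.3, 0.3, 2.3]
grip_width: 0.003
grip_force: 1.0
```

```bash
python3 - <<'E'
from plan import *
for x in(-150,-125,-107,-85,-75): print(x,W((x,48)).round(1))
E
```

```text
-150 [526.1  40.   58.6]
-125 [550.5  45.3  58.6]
-107 [568.1  49.1  58.6]
-85 [589.6  53.8  58.6]
-75 [599.4  55.9  58.6]
```

Request:
send_rows(
  rows=[
    [[0,0,15,0,0,0,255],[-20,-4,40,0,0,0,255],[-58,-12,45,0,0,0,255],[-96,-20,45,0,0,0,255],[-134,-29,45,0,0,0,255],[-134,-29,10,0,0,0,255],[-134,-29,-25,0,0,0,255],[-134,-29,-55,0,0,0,255],[-134,-29,-55,0,0,0,255]],
  ],
)

```text
clock: 9.32
tcp_pos: [488.4, 32.0, 70.5]
ee_rot: [[0.709, 0.212, 0.673], [0.142, -0.977, 0.159], [0.691, -0.017, -0.723]]
force: [1.1, 0.2, -0.1]
grip_width: -0.0
grip_force: 0.0
```

Request:
send_rows(
  rows=[
    [[20,4,0,0,0,0,255],[40,9,0,0,0,0,255],[63,14,0,0,0,0,255],[63,14,0,0,0,0,255],[63,14,0,0,0,0,255]],
  ],
)

```text
clock: 9.73
tcp_pos: [551.4, 46.7, 70.6]
ee_rot: [[0.71, 0.214, 0.671], [0.142, -0.977, 0.161], [0.69, -0.019, -0.723]]
force: [0.6, -0.3, -0.4]
grip_width: 0.002
grip_force: 0.0
```

```bash
python3 - <<'E'
from h import *; from cell import robot,read_camera
import cv2
print(np.round(robot.sense()["joint_positions"],2),robot.sense()["tcp_pos"])
a=read_camera("scene")["pixels"][205:285,250:350,::-1]; b=read_camera("side")["pixels"][200:280,290:390,::-1]
cv2.imwrite("pics/f3.png",cv2.resize(np.hstack([a,b]),None,fx=4,fy=4,interpolation=cv2.INTER_CUBIC))
E
```

```text
[-0.27  0.47  2.1   1.91  0.36 -0.72] [551.43559384  46.73147301  70.56602023]
```

View pics/f3.png

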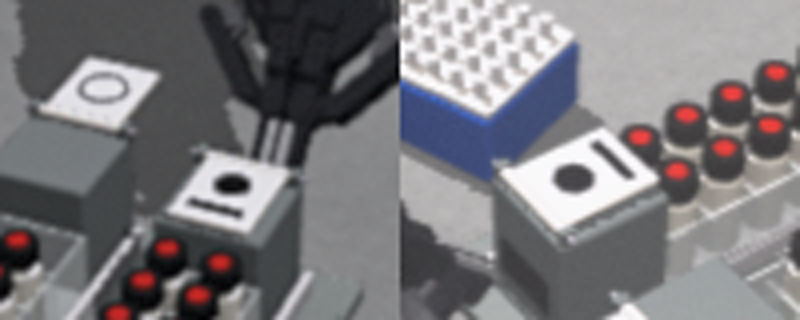

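Flat, disc and bar showing. Now I'll lower the tips and push.

Request:
send_rows(
  rows=[
    [[0,0,-8,0,0,0,255],[4,1,-12,0,0,0,255],[8,2,-12,0,0,0,255],[12,2,-12,0,0,0,255],[15,3,-12,0,0,0,255],[18,3,-12,0,0,0,255],[20,4,-12,0,0,0,255],[22,4,-12,0,0,0,255],[24,5,-12,0,0,0,255],[26,5,-12,0,0,0,255]],
  ],
)

```text
clock: 10.67
tcp_pos: [576.8, 51.5, 58.9]
ee_rot: [[0.71, 0.213, 0.671], [0.141, -0.977, 0.16], [0.69, -0.019, -0.724]]
force: [-8.9, -1.3, 6.8]
grip_width: -0.002
grip_force: 4.5
```

Request:
send_rows(
  rows=[
    [[2,0.4,0,0,0,0,255],[4,0.9,0,0,0,0,255],[6,1.3,0,0,0,0,255],[8,1.7,0,0,0,0,255],[10,2.2,0,0,0,0,255]],
  ],
)

```text
clock: 11.08
tcp_pos: [586.9, 53.6, 58.9]
ee_rot: [[0.71, 0.213, 0.671], [0.141, -0.977, 0.16], [0.69, -0.019, -0.724]]
force: [-8.7, -1.9, 5.8]
grip_width: 0.004
grip_force: 4.4
```

Request:
send_rows(
  rows=[
    [[-4,-0.9,0,0,0,0,255],[-4,-0.9,0,0,0,0,255],[-2,-0.4,0,0,0,0,255],[0,0,0,0,0,0,255],[1,0.2,0.3,0,0,0,255],[2,0.4,0.6,0,0,0,255],[3,0.6,0.8,0,0,0,255]],
  ],
)

```text
clock: 11.67
tcp_pos: [589.7, 54.2, 58.9]
ee_rot: [[0.711, 0.213, 0.67], [0.141, -0.977, 0.16], [0.689, -0.019, -0.725]]
force: [-3.5, -0.7, -1.7]
grip_width: 0.001
grip_force: 1.9
```

Request:
send_rows(
  rows=[
    [[1,0.2,0,0,0,0,255],[2,0.4,0,0,0,0,255],[3,0.6,0,0,0,0,255],[4,0.9,0,0,0,0,255],[5,1.1,0,0,0,0,255],[6,1.3,0,0,0,0,255]],
  ],
)

```text
clock: 12.17
tcp_pos: [596.2, 55.6, 59.5]
ee_rot: [[0.71, 0.213, 0.671], [0.141, -0.977, 0.161], [0.69, -0.019, -0.723]]
force: [-3.0, -1.4, -3.1]
grip_width: -0.002
grip_force: 1.6
```

Request:
send_rows(
  rows=[
    [[0.7,0.15,0,0,0,0,255],[1.4,0.3,0,0,0,0,255],[1.4,0.3,0,0,0,0,255]],
  ],
)

```text
clock: 12.42
tcp_pos: [597.7, 55.9, 59.6]
ee_rot: [[0.709, 0.213, 0.672], [0.141, -0.977, 0.161], [0.69, -0.019, -0.723]]
force: [-2.3, -1.0, -2.2]
grip_width: -0.003
grip_force: 1.3
```

Request:
send_rows(
  rows=[
    [[0.5,0.1,0,0,0,0,255],[1,0.2,0,0,0,0,255],[1,0.2,0,0,0,0,255]],
  ],
)

```text
clock: 12.67
tcp_pos: [598.7, 56.0, 59.6]
ee_rot: [[0.71, 0.213, 0.672], [0.141, -0.977, 0.161], [0.69, -0.019, -0.723]]
force: [-2.0, -1.0, -0.7]
grip_width: 0.002
grip_force: 1.4
```

Request:
send_rows(
  rows=[
    [[0.5,0.1,0,0,0,0,255],[1,0.2,0,0,0,0,255],[1,0.2,0,0,0,0,255]],
  ],
)

```text
clock: 12.92
tcp_pos: [599.5, 56.2, 59.6]
ee_rot: [[0.71, 0.213, 0.672], [0.141, -0.977, 0.161], [0.69, -0.019, -0.723]]
force: [-4.7, -1.5, 0.2]
grip_width: -0.001
grip_force: 2.9
```

Request:
send_rows(
  rows=[
    [[0.5,0.1,0,0,0,0,255],[1,0.2,0,0,0,0,255],[1,0.2,0,0,0,0,255]],
  ],
)

```text
clock: 13.17
tcp_pos: [599.7, 56.3, 59.5]
ee_rot: [[0.711, 0.213, 0.671], [0.141, -0.977, 0.16], [0.689, -0.019, -0.724]]
force: [-16.0, -3.3, 7.8]
grip_width: 0.001
grip_force: 8.8
```

The rack stopped hard at 599.7, against 599.4 predicted, so it's home. Backing off and checking.

Request:
send_rows(
  rows=[
    [[-4,-0.9,0,0,0,0,255],[-30,-6.5,0,0,0,0,255],[-65,-14,10,0,0,0,255],[-100,-22,45,0,0,0,255],[-130,-28,75,0,0,0,255],[-150,-32,100,0,0,0,255],[-150,-32,100,0,0,0,255]],
  ],
)

```text
clock: 13.75
tcp_pos: [449.7, 24.0, 162.2]
ee_rot: [[0.707, 0.213, 0.674], [0.142, -0.977, 0.159], [0.692, -0.017, -0.721]]
force: [0.8, -0.2, 1.1]
grip_width: -0.0
grip_force: 0.0
```

```bash
python3 - <<'E'
from plan import *; from cell import robot,read_camera
import cv2
A=read_camera("scene");B=read_camera("side")
for c in(A,B):
  for dx in(24.5,27.5): print(dx,[project(c,world(p,head(l,f,k,dx)))[0].round(1).tolist() for l,f,k in((1,0,1),(1,0,-1))])
a=A["pixels"][205:325,230:330+20,::-1]; b=B["pixels"][180:300,290:410,::-1]
cv2.imwrite("pics/f4.png",cv2.resize(np.hstack([a,b]),None,fx=3.3,fy=3.3,interpolation=cv2.INTER_CUBIC))
E
```

```text
24.5 [[310.5, 275.2], [282.2, 267.9]]
27.5 [[309.9, 276.1], [281.5, 268.8]]
24.5 [[350.9, 224.6], [370.7, 241.6]]
27.5 [[352.1, 224.0], [371.9, 240.9]]
```

View pics/f4.png

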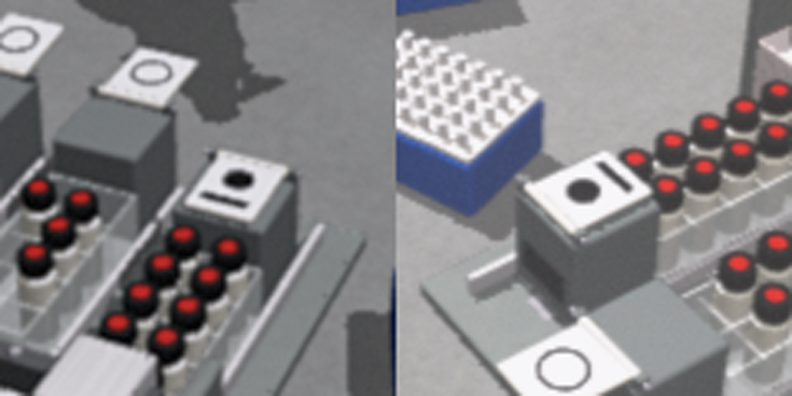

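The tag is flat with disc and bar showing. The head's rear corner is at scene (283,268), against (281.5,268.8) predicted for home. The neighbouring rack and its tag in view look unchanged.

```bash
python3 -c "
from cell import robot
print(robot.hand_in())"
```

```text
the job is handed in; nothing more can be done
None
```

I turned the full rack's tag right over (flat, disc and bar showing), then pushed the rack home against the rear stop and handed the job in at about 14 s; the push peaked at about 18 N on the stop and I didn't touch the other racks or the things standing around.

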